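Fit the crank of the hand coffee mill

TASK

The crank of the hand coffee mill has only been set on top of its spindle, and its splines stand on the spindle's splines. Turn the crank on the spindle until the splines mesh and it drops in, then press the hub straight down until it is fully home on the spindle's shoulder. After that crank the mill clockwise (seen from above) through about half a turn or more to see that the burr is driven, let go, and leave the things standing around undisturbed.

Things in the scene. Friction and masses are not known exactly. Their poses are not given: they have to be found in the camera images.
- crank: Loose steel crank, 0.28 kg. Hub 40 mm across, 37 mm high, splined bore; flat arm 16 mm wide along its +x (top face 28 mm above the hub's underside) with an upright black knob; tail with round counterweight along -x, to 60 mm from the axis. Origin: on the axis at the hub's underside, z up. Starts on the tips of the spindle's splines, 13 mm above home, 15 to 45 degrees off mesh, free to turn there.
- hub_top (a point): Centre of the hub's flat top (raised disc 24 mm across), 37 mm above the hub's underside: press here. Once the teeth line up (within about 7 degrees) the crank drops 3 mm by its own weight onto two sprung detent balls; 5 to 10 N straight down then pushes it past them the last 10 mm home, where they hold it.
- knob (a point): Centre of the crank's upright black knob, 92 mm from the axis along the crank's +x and 54 mm above the hub's underside. The knob is round, 24 to 27 mm thick, from 23 mm below to 22 mm above this point, and is fixed on the arm (does not spin).
- grinder: The hand coffee mill, bolted to the counter: round grey foot 140 mm across, steel cup, black body 82 mm across, open steel hopper 109 mm across with its rim at 131 mm height. Origin: centre of the foot's underside; z up.
- spindle_seat (a point): Centre of the upper face of the shoulder on the mill's upright spindle, 138 mm above the counter: here the hub's underside lies when the crank is home. Its axes turn with the mill's housing, not with the spindle. Above it stands the spindle: round core 18 mm across and 29 mm high, six splines 13 mm high.
- spindle (a joint): Turning of the spindle and burr, rad, growing clockwise seen from above; -0.1 to 0.1 at the start. The burr drags with 0.15 N m (2 N at the knob), so it turns only when the splines are meshed. Six splines: meshed when the crank's yaw in the mill's frame plus this value is 30 degrees or 30 plus a multiple of 60.
- tamper: Bystander: coffee tamper, steel foot 58 mm across, black grip, 82 mm high. Origin: centre of its underside.
- mug_1: Bystander: green and white mug with a handle, 65 mm across, 55 mm high. Origin: centre of its underside.
- group_brush: Bystander: black brush 134 mm long lying on the counter. Origin: middle of its underside.
- jigger: Bystander: steel jigger, 44 mm across, 74 mm high. Origin: centre of its underside.

How it is judged:
By the outcome, as a careful person would: the job done as asked, in the order asked, and still so for the second after the job is handed in, with the robot touching nothing.
It also fails if it takes over 72 s, if anything falls off the work surface, if the arm or the gripper's body presses on something with over 40 N, if the wrist force passes 120 N, or if a joint passes its speed limit or range.

ROBOT

A 7-joint arm with a two-finger parallel gripper is mounted at the origin on a cart in front of the work surface, level with it; the furniture and walls round the work are solid. World frame = base frame: x ahead of the robot, y to its left, z up, the work surface at z = 0. Lengths are in mm, angles in rad, forces in N, time in s.
With the tool pointing down it reaches from about 400 to 875 mm from the base axis. Payload 4.4 kg.
Tool frame: the origin (TCP) lies midway between the tips of the shut fingers; the grasp point (between the pads) lies 19 mm behind it (robot.grip_depth is the distance from the TCP to the grasp point, in mm); z points along the fingers, x is the direction in which the jaws open and shut, and the axes are right-handed (so a half turn about z gives the same grasp; the last joint's range is limited). The gripper opens to 85 mm and grips with 20 to 120 N. Pads are 22 mm wide; open, the fingers measure 114 mm over their backs; the gripper's body (76 mm by 85 mm) begins 54 mm behind the grasp point. The pads swing forward as they close: fully open they stand 13 mm farther back than shut.
Start: joints at [-1.219, 0.628, 0.038, 1.517, -0.027, 0.996, -0.02], TCP at [263.717, 594.114, 231.313] pointing down, gripper open.
Joint ranges: [-3.06, 3.06], [-0.37, 2.12], [-1.25, 1.32], [0.18, 2.47], [-1.1, 4.24], [0.23, 1.98], [-2.94, 2.94]. Speed limits (rad/s): [2.57, 2.57, 3.14, 3.14, 3.14, 3.14, 3.14].

INTERFACE

Orientations are given as a unit quaternion [x, y, z, w].
In Python, from station import state, eyes, job, robot gives the robot as it stands.
- The arm moves only by the tool servo_tool, never from a script. Its argument "series" is text: rows parted by semicolons, each of 5 numbers parted by spaces: the shift along the tool's x, y, z in m, then the turn about the tool's z in degrees, then the opening, from -1 (shut) to 1 (fully open). A call has 1 to 5 rows; each row is the pose to reach, as a shift and turn from the pose measured when the call began, along the tool's axes at that moment; what a row does not reach only later rows make up. A row lasts 1/8 s, in which the tool goes at most 62.5 mm and 10.7 degrees, less where a joint would pass 70% of its speed; a pose out of reach is approached as far as the arm can. A call with a gripper value outside its range is refused whole. The fingers move at their own pace and stop on an object; "squeeze" is the grip in N (left out, the last holds). Time passes only in rows, so rows that repeat a pose let the fingers close. It gives the time, the measured TCP pose, the force and the opening at its end, in the units of the state.
- state(): the state, without advancing time (a new reading comes with each control period).
- eyes.grab_frame(name): name is "scene" or "top" or "wrist"; returns a dict with "img" (400x640x3 uint8, red, green, blue), "fx", "fy", "cx", "cy" (pixels), "xyz" and "rotation" of the camera in the world. Camera axes: x right, y down, z forward; pixel columns grow to the right and rows downward; lengths in mm; the calibration is good to about 2 mm. A picture is of the moment at which its call begins. There is no depth.
- job.hand_in(): hands the job in, once; it reports no verdict.
Trained networks look in a picture, given as the dict that the camera call returned (one of the last four; its "shot" number tells which), for a name from the list of things; names that differ only in an ending like _2 or _b are one class to them, and where a whole thing is asked for, a point or a joint stands for the part that bears it (a point fixed in the world has none). Each returns a list of dicts, best first, with "confidence" (0 to 1); they miss things now and then, are a little off and sometimes report something else, mostly with a low value. They report only what shows in the picture. A call takes as long as a camera call.
- eyes.find_in(picture, target): "point" ([column, row] in pixels, amid what is visible of it).
- eyes.place_of(picture, target): "point" ([column, row] in pixels: a listed point, or the origin of a listed thing).
The state is a dict: "clock": time; "joint_positions": joint angles; "dq": joint speeds; "tau": joint torques, N m; "ee_pos": TCP position; "ee_rot": TCP orientation; "ft_force": force on the tool from outside, world axes, zero at the start; "moment": the same for the moment, N m; "opening": finger opening in mm.
Only numpy, scipy, OpenCV 4.12 (cv2) and the standard library are available. Lean on these libraries where they do the work, as an engineer would, in place of code of your own. Each camera call takes 0.05 s, during which the arm holds its last target.

## Working session

There is one attempt and no reset: what is moved stays moved. The work goes in short steps, Python scripts to look and compute and a tool call to move; the robot and the scene stay as the last step left them, time stands still between calls to the robot, and variables do not carry over. Pictures are saved under pics/ and viewed, and the job is handed in when it is done.

Besides the shell and the picture viewer there is one more tool, called after "Emit:" as name(argument=value, ...) on one line, values as JSON. servo_tool: Moves the arm, as the interface text tells. Its arguments: {"type":"object","properties":{"series":{"type":"string"},"squeeze":{"type":"number"}},"required":["series"]}

```bash
ls; mkdir -p pics
cat > h.py <<'E'
import numpy as np, cv2
from station import state, eyes, job, robot
from scipy.spatial.transform import Rotation as R
def rot(c):
    r=np.array(c["rotation"],float)
    return r if r.shape==(3,3) else R.from_quat(r).as_matrix()
def ray(c,p):
    d=rot(c)@np.array([(p[0]-c["cx"])/c["fx"],(p[1]-c["cy"])/c["fy"],1.]); return np.array(c["xyz"],float),d
def atz(c,p,z):
    o,d=ray(c,p); return o+d*(z-o[2])/d[2]
def proj(c,P):
    q=rot(c).T@(np.array(P,float)-np.array(c["xyz"])); return np.array([c["fx"]*q[0]/q[2]+c["cx"],c["fy"]*q[1]/q[2]+c["cy"]])
def save(c,n): cv2.imwrite("pics/"+n+".png",c["img"][:,:,::-1])
def tri(rs):
    A=np.zeros((3,3));b=np.zeros(3)
    for o,d in rs:
        d=d/np.linalg.norm(d);M=np.eye(3)-np.outer(d,d);A+=M;b+=M@o
    return np.linalg.solve(A,b)
E
python3 - <<'E'
from h import *
s=state();print({k:np.round(v,3).tolist() for k,v in s.items()})
cs={}
for n in("scene","top","wrist"):
    c=eyes.grab_frame(n);cs[n]=c;save(c,n+"0");print(n,np.round(c["xyz"]),np.round(rot(c),2).tolist(),c["fx"],c["cx"],c["cy"])
for n in cs:
    for t in("hub_top","knob","spindle_seat","grinder","crank","tamper","mug_1","group_brush","jigger"):
        r=eyes.place_of(cs[n],t)
        print(n,t,[(np.round(x["point"],1).tolist(),round(x["confidence"],2)) for x in r[:2]])
E
```

```text
pics
{'clock': 0.0, 'joint_positions': [-1.219, 0.629, 0.038, 1.518, -0.027, 0.996, -0.02], 'dq': [-0.001, -0.001, -0.0, -0.001, 0.0, -0.002, 0.001], 'tau': [0.001, -56.339, 1.227, -19.345, 0.011, 0.011, -0.0], 'ee_pos': [263.447, 593.523, 230.382], 'ee_rot': [0.838, 0.545, -0.001, 0.001], 'ft_force': [-0.056, 0.054, -0.86], 'moment': [-0.02, -0.047, 0.052], 'opening': 85.136}
scene [  16. -586.  677.] [[0.74, -0.38, 0.55], [-0.67, -0.39, 0.63], [-0.02, -0.84, -0.54]] 367.9950572878113 314.3961603986417 202.56245290381136
top [ 417.   18. 1460.] [[-0.01, -1.0, 0.09], [-1.0, 0.01, -0.0], [0.0, -0.09, -1.0]] 517.1061097123871 314.56726228602275 205.83774190408596
wrist [201. 621. 373.] [[0.41, 0.88, 0.25], [0.91, -0.39, -0.11], [-0.0, 0.27, -0.96]] 290.7342478953814 318.5132253652117 197.59627466434202
scene hub_top [([313.2, 193.1], 0.88)]
scene knob [([323.7, 210.1], 0.84)]
scene spindle_seat [([316.3, 214.9], 0.66), ([257.0, 207.3], 0.33)]
scene grinder [([313.5, 250.5], 0.74)]
scene crank [([316.8, 209.1], 0.73)]
scene tamper [([372.9, 326.5], 0.88)]
scene mug_1 [([258.5, 206.9], 0.6)]
scene group_brush [([233.1, 229.4], 0.71)]
scene jigger [([419.5, 287.8], 0.81)]
top hub_top [([316.0, 202.9], 0.75), ([317.6, 215.4], 0.7)]
top knob [([345.8, 223.0], 0.84)]
top spindle_seat [([317.4, 209.3], 0.8)]
top grinder [([315.4, 213.9], 0.92), ([316.3, 210.0], 0.31)]
top crank [([316.1, 208.8], 0.56)]
top tamper [([410.3, 236.9], 0.7)]
top mug_1 [([210.0, 208.0], 0.61)]
top group_brush [([223.0, 250.2], 0.8), ([315.4, 212.2], 0.28)]
top jigger []
wrist hub_top []
wrist knob []
wrist spindle_seat []
wrist grinder []
wrist crank []
wrist tamper []
wrist mug_1 []
wrist group_brush []
wrist jigger []
```

View pics/scene0.png

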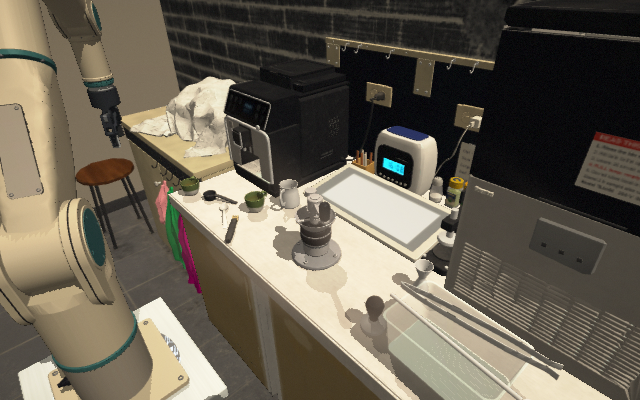

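View pics/top0.png

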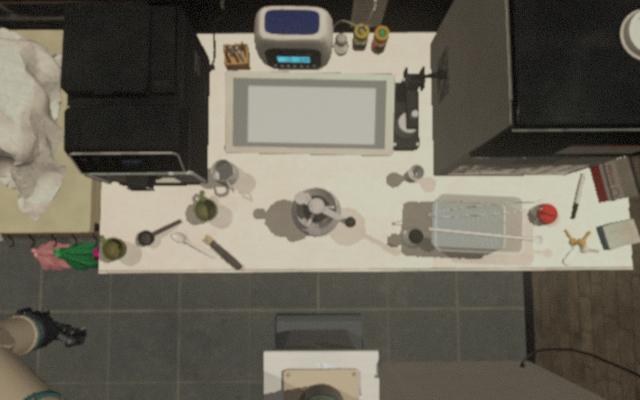

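Run:
```python
from h import *
c=eyes.grab_frame("scene");t=eyes.grab_frame("top")
P={}
for n in("hub_top","knob","spindle_seat","grinder","crank","tamper","mug_1","group_brush"):
    a=eyes.place_of(c,n);b=eyes.place_of(t,n)
    if a and b:
        p=tri([ray(c,a[0]["point"]),ray(t,b[0]["point"])]);print(n,p.round(1),(proj(c,p)-a[0]["point"]).round(1),(proj(t,p)-b[0]["point"]).round(1), [np.round(x["point"]).tolist() for x in b])
for n,z in(("hub_top",188),("knob",205),("spindle_seat",138),("grinder",0),("jigger",0)):
    for nm,k in(("s",c),("t",t)):
        for r in eyes.place_of(k,n)[:2]: print(n,nm,atz(k,r["point"],z).round(1),r["confidence"])
for k,nm in((c,"s"),(t,"t")):
    x,y=proj(k,[540 if 0 else 416,20,150]); 
im=t["img"][140:290,190:440];cv2.imwrite("pics/topz.png",cv2.resize(im,None,fx=3.2,fy=3.2,interpolation=2)[:,:,::-1])
im=c["img"][140:360,190:470];cv2.imwrite("pics/scz.png",cv2.resize(im,None,fx=2.7,fy=2.7,interpolation=2)[:,:,::-1])
```

```text
hub_top [540.9  10.4 178.5] [ 1.  -0.1] [-0.6  0.8] [[317.0, 203.0]]
knob [494.3 -74.8 200.7] [ 0.5 -0.1] [-0.3  0.4] [[352.0, 221.0]]
spindle_seat [538.5   5.7 145.5] [ 1.6 -0.2] [-1.   1.3] [[319.0, 204.0]]
grinder [530.2   8.4   5.1] [ 0. -0.] [-0.  0.] [[317.0, 213.0]]
crank [534.8   6.7 141.1] [-2.   0.2] [ 1.3 -1.6] [[316.0, 209.0]]
tamper [ 423.5 -168.7  323.9] [21.  -4.1] [-10.6  14.8] [[409.0, 235.0]]
mug_1 [555.9 329.2 -16.9] [-1.6  0.1] [ 1.  -1.6] [[204.0, 207.0]]
group_brush [512.3 163.5 142.3] [-41.6  -4.6] [ 33.9 -32.7] [[222.0, 249.0]]
hub_top s [5.287e+02 3.000e-01 1.880e+02] 0.93
hub_top t [542.    8.8 188. ] 0.72
knob s [489.  -78.7 205. ] 0.8
knob t [495.  -75.3 205. ] 0.94
spindle_seat s [542.3  16.3 138. ] 0.75
spindle_seat t [542.5   3.1 138. ] 0.78
grinder s [534.  13.   0.] 0.77
grinder t [530.7   8.3   0. ] 0.55
jigger s [ 629.4 -269.9    0. ] 0.75
jigger t [ 635.9 -257.8    0. ] 0.53
```

View pics/topz.png

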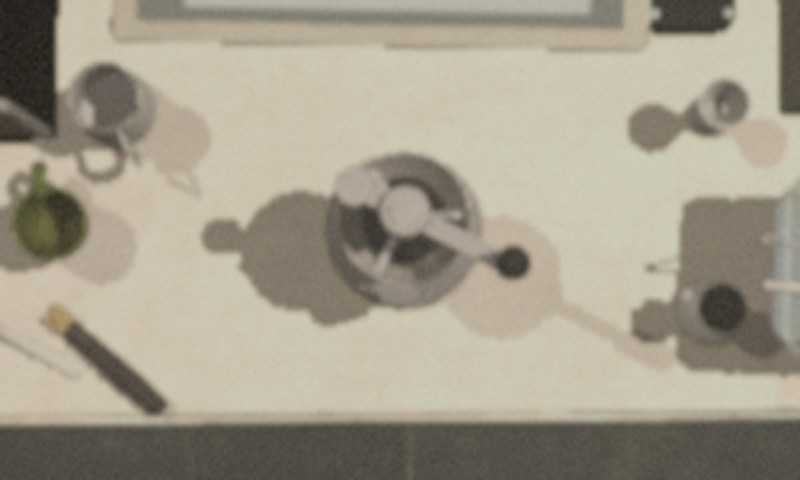

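View pics/scz.png

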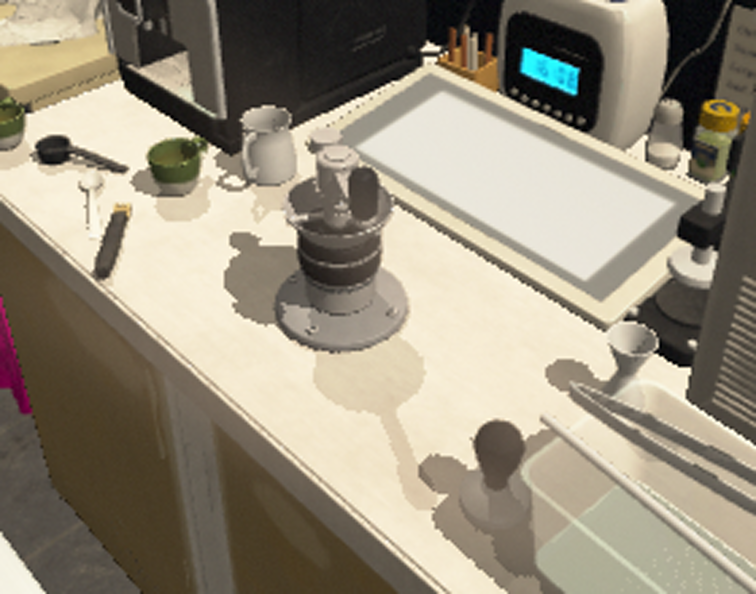

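Run:
```python
from h import *
c=eyes.grab_frame("scene");t=eyes.grab_frame("top")
print("hub",atz(t,(316.6,205.6),188),atz(c,(314.8,198.1),188),tri([ray(t,(316.6,205.6)),ray(c,(314.8,198.1))]))
print("knob top",atz(t,(350.3,221.9),224),tri([ray(t,(350.3,221.9)),ray(c,(324.4,211.5))]), "cw",atz(t,(302.5,198.1),175))
s=state();M=R.from_quat(s["ee_rot"]).as_matrix()
print(s["clock"],s["ee_pos"],M.round(4).tolist())
print("delta tool to (495,-75,310):",M.T@(np.array([495,-75,310])-s["ee_pos"]))
```

```text
hub [534.81485446   9.38231103 188.        ] [528.76338841   1.51606244 188.        ] [535.4689147    9.29560412 181.5518486 ]
knob top [491.6771265  -70.70341665 224.        ] [492.90014987 -72.22179538 200.54540865] cw [555.10871851  44.36511292 175.        ]
3.0 [263.759408   594.102078   231.31819209] [[0.4058, 0.914, 0.0], [0.914, -0.4058, 0.0], [0.0, 0.0, -1.0]]
delta tool to (495,-75,310): [-517.70895003  482.85301324  -78.68316043]
```

Emit:
servo_tool(series="-0.03 0.028 -0.04 -10 1; -0.07 0.065 -0.079 -20 1; -0.11 0.105 -0.079 -30 1; -0.15 0.142 -0.079 -40 1; -0.19 0.18 -0.079 -50 1")

```text
clock: 3.62
ee_pos: [351.7, 345.7, 310.7]
ee_rot: [0.527, 0.85, 0.0, 0.0]
ft_force: [0.5, -0.2, 0.0]
opening: 85.2
```

```bash
cat >> h.py <<'E'
def delta(P,yaw=None):
    s=state();M=R.from_quat(s["ee_rot"]).as_matrix()
    y=np.degrees(np.arctan2(M[1,0],M[0,0]))
    print("t",round(s["clock"],2),"pos",np.round(s["ee_pos"],1),"xyaw",round(y,1),"F",np.round(s["ft_force"],1),"op",round(s["opening"],1),"j",np.round(s["joint_positions"],2))
    if P is not None: print("shift",(M.T@(np.array(P)-s["ee_pos"])).round(1),"turn",None if yaw is None else round((y-yaw+180)%360-180,1))
E
python3 -c "
from h import *
delta([492,-72,310],152)"
```

```text
t 3.62 pos [351.7 345.7 310.7] xyaw 116.4 F [ 0.5 -0.2  0. ] op 85.2 j [-0.72  0.31 -0.16  1.83  0.06  1.    1.13]
shift [-436.5  -60.     0.6] turn -35.6
```

Emit:
servo_tool(series="-0.06 -0.008 0 -7 1; -0.12 -0.016 0 -14 1; -0.18 -0.025 0 -21 1; -0.24 -0.033 0 -28 1; -0.30 -0.041 0 -35 1")

```text
clock: 4.25
ee_pos: [448.9, 56.8, 311.0]
ee_rot: [0.245, 0.969, 0.001, 0.001]
ft_force: [0.5, 0.7, 0.8]
opening: 85.5
```

```bash
python3 -c "
from h import *
delta([492,-72,310],152)
c=eyes.grab_frame('wrist');save(c,'w1')
for n,z in (('knob',205),('hub_top',188)):
  for r in eyes.place_of(c,n)[:2]: print(n,np.round(r['point']),r['confidence'],atz(c,r['point'],z))
"
```

```text
t 4.25 pos [448.9  56.8 311. ] xyaw 151.6 F [0.5 0.7 0.8] op 85.5 j [-0.08  0.25 -0.13  1.93  0.04  0.97  2.41]
shift [-99.2 -92.9   1. ] turn -0.4
knob [194.  84.] 0.74 [492.31671773 -72.64463404 205.        ]
hub_top [213. 190.] 0.9 [535.37048399   8.57362247 188.        ]
```

View pics/w1.png

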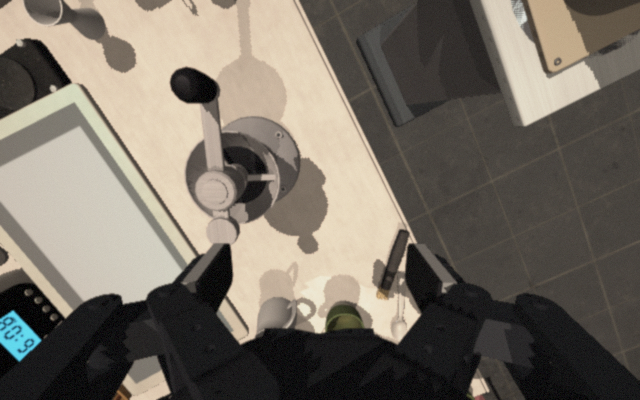

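Emit:
servo_tool(series="-0.04 -0.037 0 -0.5 1; -0.08 -0.075 0 -0.5 1; -0.0995 -0.0935 0 -0.5 0.6; -0.0995 -0.0935 0.02 -0.5 0.3; -0.0995 -0.0935 0.03 -0.5 0.3")

```text
clock: 5.03
ee_pos: [490.3, -73.8, 280.0]
ee_rot: [0.246, 0.969, 0.0, 0.0]
ft_force: [-0.3, 0.5, 0.5]
opening: 55.7
```

```bash
python3 -c "
from h import *
delta([492.3,-72.5,194],152.2)
c=eyes.grab_frame('wrist');save(c,'w2')
for n,z in (('knob',205),('hub_top',188)):
  for r in eyes.place_of(c,n)[:2]: print(n,np.round(r['point']),r['confidence'],atz(c,r['point'],z))
"
```

```text
t 5.03 pos [490.3 -73.8 280. ] xyaw 151.5 F [-0.3  0.5  0.5] op 55.7 j [ 0.14  0.35 -0.06  1.87  0.03  0.92  2.71]
shift [-1.2  2.1 86. ] turn -0.7
knob [315. 213.] 0.94 [494.80995218 -70.78274264 205.        ]
hub_top [319. 298.] 0.78 [533.8793487    8.64744089 188.        ]
hub_top [269.  29.] 0.21 [ 459.61664702 -204.34885492  188.        ]
```

View pics/w2.png

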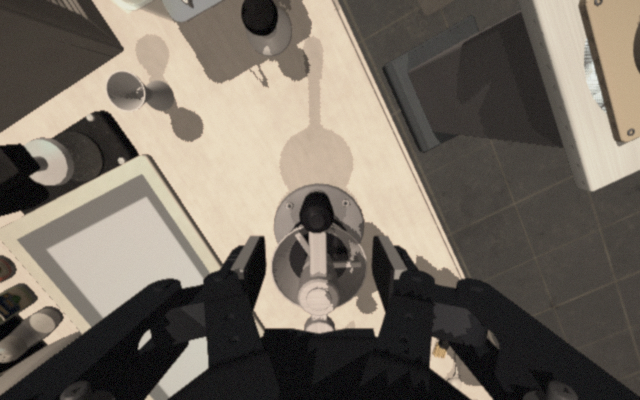

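Emit:
servo_tool(series="-0.001 0.003 0.03 -1 0.3; -0.001 0.003 0.06 -1 0.3; -0.001 0.003 0.086 -1 0.1; -0.001 0.003 0.086 -1 -0.25; -0.001 0.003 0.086 -1 -0.25")

```text
clock: 5.8
ee_pos: [493.8, -71.3, 195.8]
ee_rot: [0.237, 0.971, 0.0, 0.001]
ft_force: [0.0, 0.7, 0.1]
opening: 32.1
```

Emit:
servo_tool(series="0 0 0 0 -0.25; 0 0 0 0 -0.25")

```text
clock: 6.05
ee_pos: [494.5, -71.4, 196.8]
ee_rot: [0.237, 0.971, 0.0, 0.002]
ft_force: [0.2, -0.1, 0.0]
opening: 31.7
```

```bash
python3 -c "
from h import *
delta([493.3,-71.8,194],152.8)
c=eyes.grab_frame('wrist');save(c,'w3')
"
```

```text
t 6.05 pos [494.5 -71.4 196.8] xyaw 152.6 F [ 0.2 -0.1  0. ] op 31.7 j [ 0.13  0.46 -0.07  1.97  0.04  0.71  2.7 ]
shift [ 0.9 -1.   2.8] turn -0.2
```

View pics/w3.png

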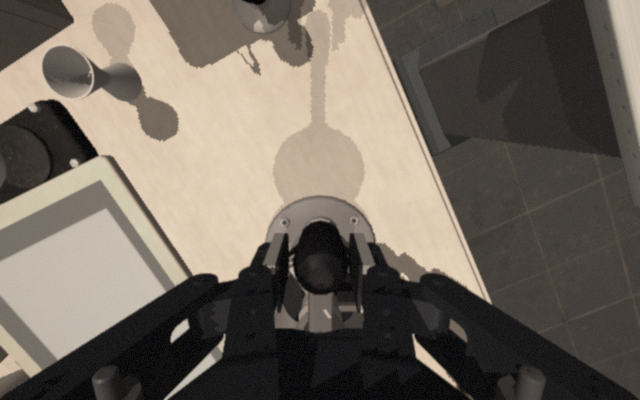

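Emit:
servo_tool(series="0.0064 -0.0008 0.001 4 -0.25; 0.0128 0 0.002 8 -0.25; 0.0191 0.001 0.002 12 -0.25; 0.0254 0.0026 0.002 16 -0.25; 0.0315 0.0045 0.002 20 -0.25")

```text
clock: 6.72
ee_pos: [468.4, -52.8, 194.8]
ee_rot: [0.403, 0.915, 0.001, 0.002]
ft_force: [-0.4, 1.5, -0.5]
opening: 32.0
```

```bash
cat >> h.py <<'E'
HUB=np.array([534.7,8.9])
def arc(th,rad=92,z=194,hub=HUB):
    # print target pose with crank-yaw from TCP tool y
    s=state();M=R.from_quat(s["ee_rot"]).as_matrix();p=np.array(s["ee_pos"])
    v=p[:2]-hub;az=np.degrees(np.arctan2(v[1],v[0]));y=np.degrees(np.arctan2(M[1,0],M[0,0]))
    print("tcp az about hub",round(az,1),"rad",round(np.hypot(*v),1))
    for t in np.atleast_1d(th):
        a=np.radians(az-t);q=np.array([hub[0]+rad*np.cos(a),hub[1]+rad*np.sin(a),z])
        print(t,(M.T@(q-p)/1000).round(4),"turn",round((y-(az-t-90)+180)%360-180,1))
E
python3 -c "
from h import *
delta(None)
arc([4,8,12,16,20])
c=eyes.grab_frame('wrist');save(c,'w4')
c=eyes.grab_frame('scene');cv2.imwrite('pics/s4.png',cv2.resize(c['img'][140:290,240:400],None,fx=4,fy=4,interpolation=2)[:,:,::-1])
"
```

```text
t 6.72 pos [468.4 -52.8 194.8] xyaw 132.4 F [-0.4  1.5 -0.5] op 32.0 j [ 0.03  0.43  0.03  2.05 -0.02  0.66  2.39]
tcp az about hub -137.0 rad 90.6
4 [ 0.0064 -0.0013  0.0008] turn 3.5
8 [ 0.0128 -0.0007  0.0008] turn 7.5
12 [0.0191 0.0004 0.0008] turn 11.5
16 [0.0254 0.0019 0.0007] turn 15.5
20 [0.0315 0.0038 0.0007] turn 19.5
```

View pics/w4.png

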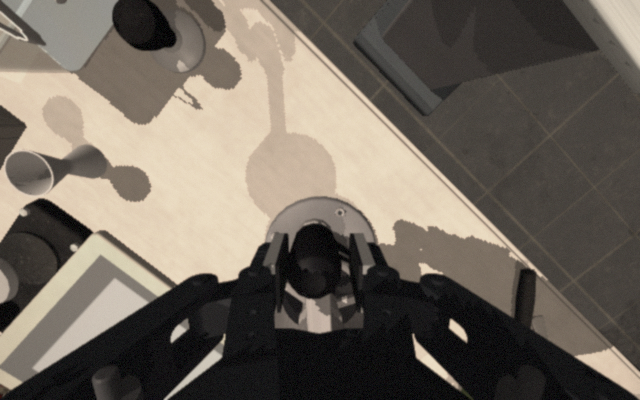

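View pics/s4.png

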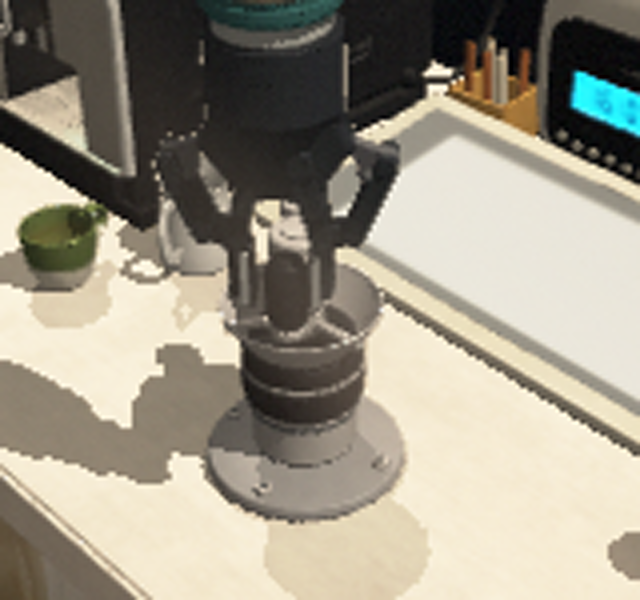

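Emit:
servo_tool(series="0.0064 -0.001 0.001 4 -0.25; 0.0128 -0.0005 0.001 8 -0.25; 0.0191 0.0004 0.001 12 -0.25")

```text
clock: 7.2
ee_pos: [455.7, -38.2, 193.9]
ee_rot: [0.496, 0.868, 0.001, 0.002]
ft_force: [0.5, 0.6, 0.7]
opening: 32.1
```

Emit:
servo_tool(series="0.0064 -0.000 0.001 4 -0.25; 0.0128 0.0005 0.001 8 -0.25; 0.0191 0.0014 0.001 12 -0.25")

```text
clock: 7.58
ee_pos: [447.9, -21.7, 193.2]
ee_rot: [0.585, 0.811, 0.001, 0.003]
ft_force: [1.5, -0.7, -0.8]
opening: 31.8
```

```bash
python3 -c "
from h import *
delta(None)
arc([4,8,12])
c=eyes.grab_frame('wrist');save(c,'w5')
c=eyes.grab_frame('scene');cv2.imwrite('pics/s5.png',cv2.resize(c['img'][140:290,240:400],None,fx=4,fy=4,interpolation=2)[:,:,::-1])
"
```

```text
t 7.58 pos [447.9 -21.7 193.2] xyaw 108.4 F [ 1.5 -0.7 -0.8] op 31.8 j [-0.13  0.41  0.16  2.11 -0.1   0.63  1.99]
tcp az about hub -160.6 rad 92.1
4 [ 0.0064  0.0002 -0.0008] turn 3.0
8 [ 0.0128  0.0007 -0.0009] turn 7.0
12 [ 0.0192  0.0018 -0.0009] turn 11.0
```

View pics/w5.png

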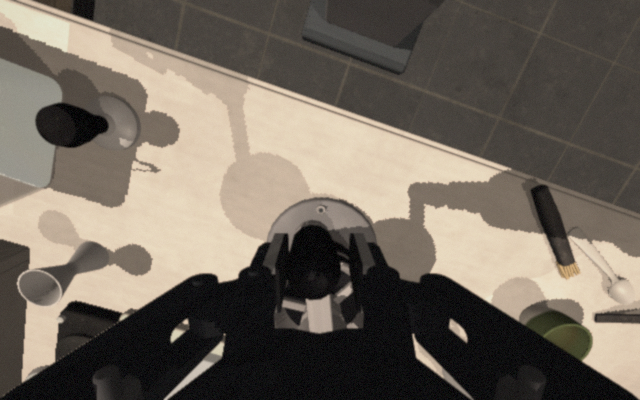

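View pics/s5.png

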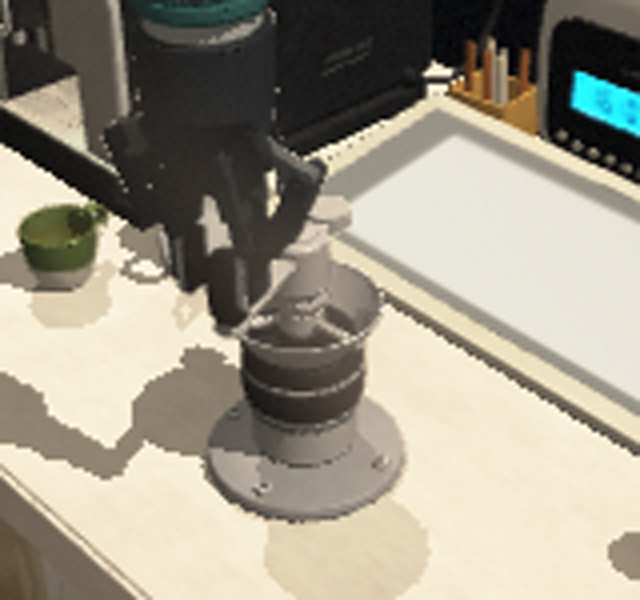

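Emit:
servo_tool(series="0.0064 0.0002 -0.001 4 -0.25; 0.0128 0.0007 -0.001 8 -0.25; 0.0191 0.0018 -0.001 11 -0.25")

```text
clock: 8.05
ee_pos: [443.3, -3.2, 194.1]
ee_rot: [0.659, 0.752, 0.001, 0.003]
ft_force: [-0.8, -0.9, -0.6]
opening: 31.8
```

Emit:
servo_tool(series="0.0064 0.0002 0 4 -0.25; 0.0128 0.0008 0 8 -0.25; 0.0159 0.0014 0 10 -0.25")

```text
clock: 8.43
ee_pos: [442.4, 12.4, 194.1]
ee_rot: [0.722, 0.692, 0.001, 0.002]
ft_force: [0.1, -2.1, -0.1]
opening: 32.0
```

```bash
python3 -c "
from h import *
delta(None)
arc([4,8,12])
w=eyes.grab_frame('wrist');save(w,'w6')
c=eyes.grab_frame('scene');cv2.imwrite('pics/s6.png',cv2.resize(c['img'][140:290,240:400],None,fx=4,fy=4,interpolation=2)[:,:,::-1])
for r in eyes.place_of(c,'hub_top'): print(r, atz(c,r['point'],188))
print(proj(c,[534.7,8.9,188]),proj(c,[534.7,8.9,185]))
"
```

```text
t 8.43 pos [442.4  12.4 194.1] xyaw 87.6 F [ 0.1 -2.1 -0.1] op 32.0 j [-0.29  0.41  0.26  2.12 -0.17  0.63  1.62]
tcp az about hub 177.8 rad 92.3
4 [0.0064 0.0005 0.0001] turn 3.8
8 [0.0128 0.0012 0.0001] turn 7.8
12 [0.0191 0.0023 0.0001] turn 11.8
{'point': [315.9, 196.4], 'confidence': 0.72} [536.14482122   5.57670095 188.        ]
[314.59198241 196.11114864] [314.61985966 197.1200184 ]
```

View pics/s6.png

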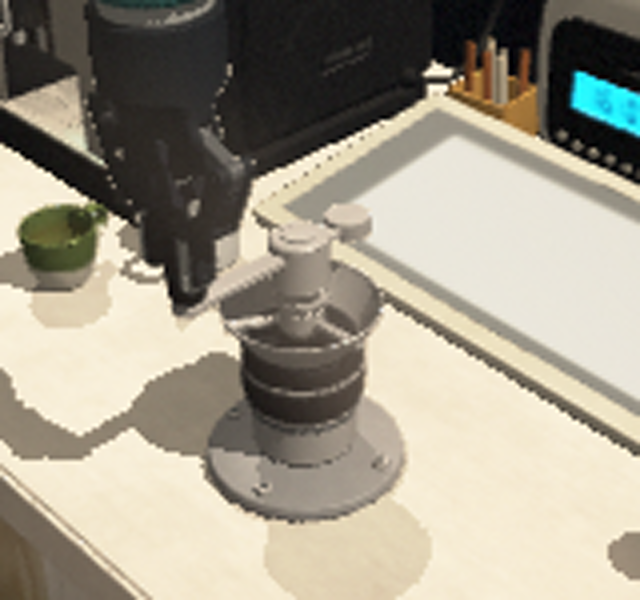

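View pics/w6.png

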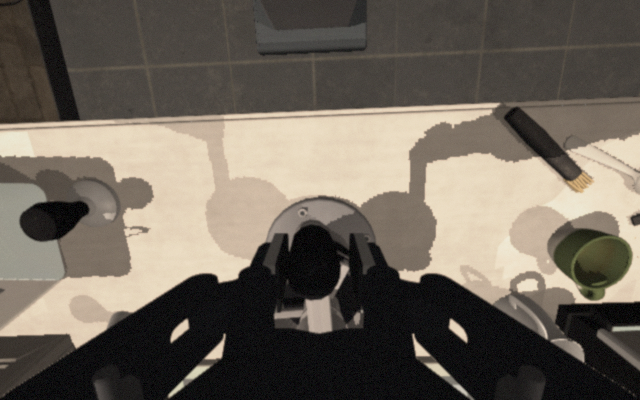

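```bash
python3 -c "
from h import *
c=eyes.grab_frame('scene');save(c,'s6full')
a=cv2.imread('pics/scene0.png')[180:240,290:340];b=cv2.imread('pics/s6full.png')[180:240,290:340]
cv2.imwrite('pics/cmp.png',np.hstack([cv2.resize(i,None,fx=8,fy=8,interpolation=0) for i in(a,b)]))
"
```

```text
(no output)
```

View pics/cmp.png

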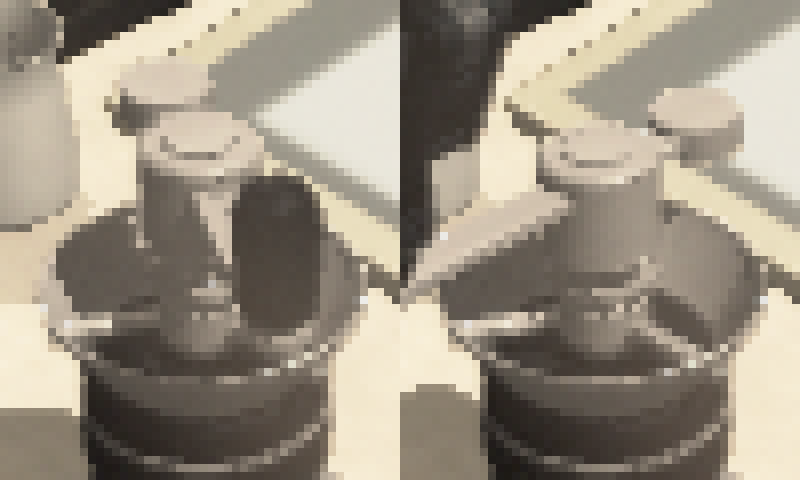

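Emit:
servo_tool(series="0 0 0 0 0.2; 0 0 -0.02 0 0.3; 0 0 -0.06 0 0.3; 0 0.03 -0.065 0 -0.3; 0 0.06 -0.065 0 -1")

```text
clock: 9.25
ee_pos: [503.7, 10.6, 260.7]
ee_rot: [0.721, 0.693, 0.003, 0.003]
ft_force: [-0.8, -1.1, 0.0]
opening: 19.6
```

```bash
python3 -c "
from h import *
delta([534.7,8.9,192])
w=eyes.grab_frame('wrist');save(w,'w7')
c=eyes.grab_frame('top')
for k in (w,c):
 for n,z in (('hub_top',185),('knob',202)):
  for r in eyes.place_of(k,n): print(n,r, atz(k,r['point'],z))
"
```

```text
t 9.25 pos [503.7  10.6 260.7] xyaw 87.7 F [-0.8 -1.1  0. ] op 19.6 j [-0.29  0.39  0.29  1.89 -0.14  0.87  1.61]
shift [-0.5 30.5 69. ] turn None
hub_top {'point': [320.9, 243.0], 'confidence': 0.93} [535.09506071  10.8599363  185.        ]
knob {'point': [303.4, 128.3], 'confidence': 0.71} [442.71837059   2.43585881 202.        ]
```

View pics/w7.png

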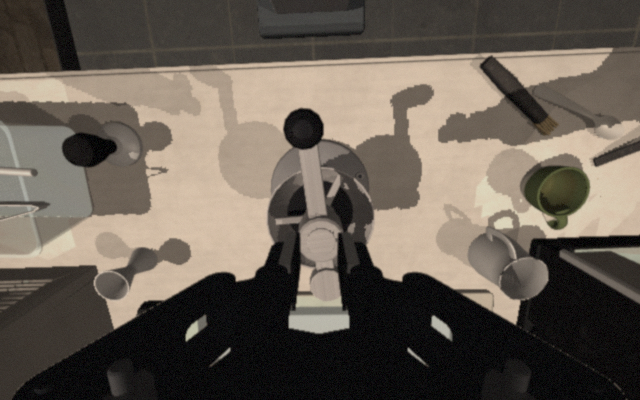

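Emit:
servo_tool(series="0 0.031 0.005 0 -1; 0 0.031 0.03 0 -1; 0 0.031 0.055 0 -1; 0 0.031 0.068 0 -1; 0 0.031 0.070 0 -1")

```text
clock: 10.18
ee_pos: [531.5, 8.9, 188.8]
ee_rot: [0.721, 0.693, 0.0, 0.001]
ft_force: [0.0, -0.2, -0.2]
opening: 0.1
```

```bash
python3 -c "
from h import *
delta([535,9.8,185])
c=eyes.grab_frame('scene');save(c,'s8full')
b=c['img'][160:240,280:350,::-1]
cv2.imwrite('pics/s8.png',cv2.resize(b,None,fx=7,fy=7,interpolation=0))
"
```

```text
t 10.18 pos [531.5   8.9 188.8] xyaw 87.7 F [ 0.  -0.2 -0.2] op 0.1 j [-0.25  0.53  0.26  1.9  -0.19  0.74  1.65]
shift [1.1 3.5 3.8] turn None
```

View pics/s8.png

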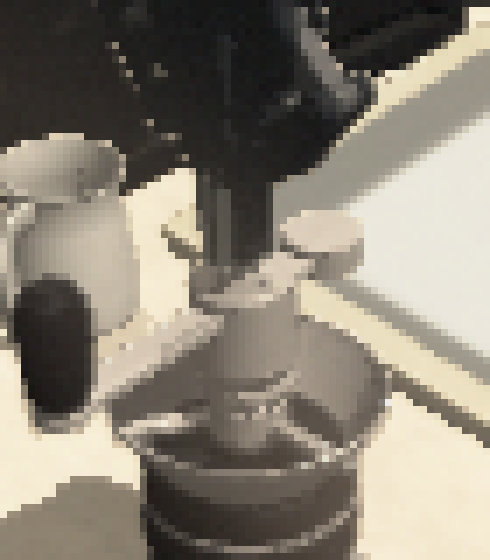

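Emit:
servo_tool(series="0.001 0.0035 0 0 -1; 0.001 0.0035 0.003 0 -1; 0.001 0.0035 0.005 0 -1; 0.001 0.0035 0.007 0 -1")

```text
clock: 10.72
ee_pos: [536.4, 9.5, 182.8]
ee_rot: [0.721, 0.693, 0.001, 0.002]
ft_force: [0.8, 0.0, 6.0]
opening: -0.0
```

Emit:
servo_tool(series="0 -0.001 0.002 0 -1; 0 -0.001 0.004 0 -1; 0 -0.001 0.006 0 -1; 0 -0.001 0.008 0 -1")

```text
clock: 11.22
ee_pos: [535.3, 9.6, 174.9]
ee_rot: [0.721, 0.693, 0.001, 0.002]
ft_force: [-3.8, 0.3, 17.1]
opening: 0.1
```

Emit:
servo_tool(series="0 0 0.001 0 -1; 0 0 0.001 0 -1; 0 0 0.001 0 -1")

```text
clock: 11.6
ee_pos: [535.3, 9.6, 175.0]
ee_rot: [0.721, 0.693, 0.002, 0.002]
ft_force: [-2.7, -0.6, 10.9]
opening: 0.0
```

Emit:
servo_tool(series="0 0 -0.01 0 -1; 0 0 -0.03 0 -1; 0 -0.03 -0.06 0 -0.3; 0 -0.06 -0.07 0 0.3; 0 -0.09 -0.07 0 0.3")

```text
clock: 12.22
ee_pos: [444.8, 13.3, 245.6]
ee_rot: [0.721, 0.693, 0.003, 0.003]
ft_force: [0.4, 0.4, -0.6]
opening: 54.2
```

```bash
python3 -c "
from h import *
delta([442.7,2.4,182])
w=eyes.grab_frame('wrist');save(w,'w9')
for n,z in (('hub_top',175),('knob',192)):
  for r in eyes.place_of(w,n): print(n,r, atz(w,r['point'],z))
c=eyes.grab_frame('scene');save(c,'s9full')
b=c['img'][160:240,280:350,::-1]
cv2.imwrite('pics/s9.png',cv2.resize(b,None,fx=7,fy=7,interpolation=0))
"
```

```text
t 12.22 pos [444.8  13.3 245.6] xyaw 87.7 F [ 0.4  0.4 -0.6] op 54.2 j [-0.32  0.33  0.3   2.05 -0.14  0.77  1.59]
shift [-11.   -2.1  63.6] turn None
hub_top {'point': [318.1, 310.7], 'confidence': 0.73} [536.89665304   8.72608987 175.        ]
knob {'point': [296.7, 217.6], 'confidence': 0.63} [445.43624724  -2.74737526 192.        ]
```

View pics/s9.png

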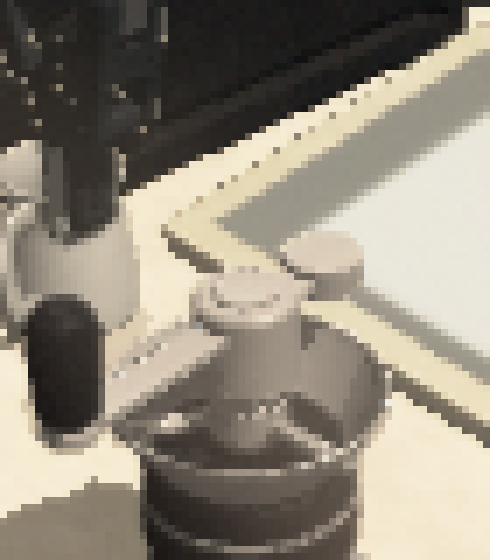

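View pics/w9.png

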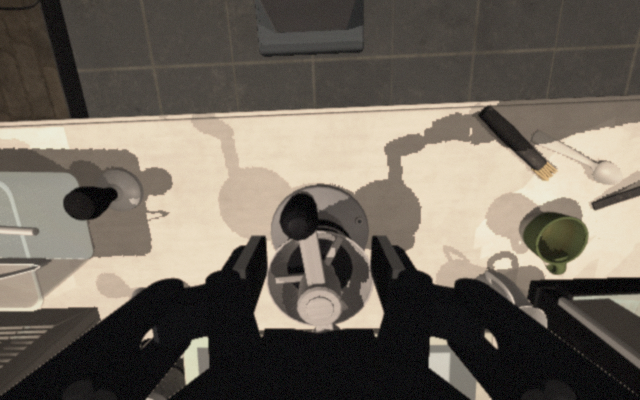

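Emit:
servo_tool(series="-0.015 -0.001 0 -9 0.3; -0.015 -0.001 0.02 -9 0.3; -0.015 -0.001 0.05 -9 0.2; -0.015 -0.001 0.064 -9 -0.1; -0.015 -0.001 0.064 -9 -0.28")

```text
clock: 13.05
ee_pos: [444.7, -1.8, 180.1]
ee_rot: [0.665, 0.747, 0.001, 0.002]
ft_force: [0.1, -0.5, 0.5]
opening: 31.0
```

```bash
sed -i 's/534.7,8.9\])/535.2,9.3])/;s/z=194/z=182/' h.py
python3 -c "
from h import *
delta(None)
arc([6,12,18,24,30])
w=eyes.grab_frame('wrist');save(w,'w10')
"
```

```text
t 13.05 pos [444.7  -1.8 180.1] xyaw 96.7 F [ 0.1 -0.5  0.5] op 31.0 j [-0.23  0.43  0.23  2.13 -0.17  0.59  1.81]
tcp az about hub -173.0 rad 91.2
6 [ 0.0096 -0.0003 -0.0019] turn 5.7
12 [ 0.0191  0.0011 -0.0019] turn 11.7
18 [ 0.0284  0.0036 -0.0019] turn 17.7
24 [ 0.0375  0.007  -0.0019] turn 23.7
30 [ 0.0461  0.0113 -0.0019] turn 29.7
```

View pics/w10.png

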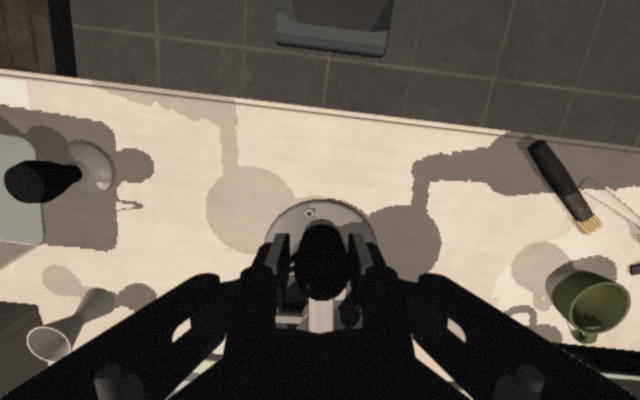

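Knob caged between the pads at about (322,260). Cranking clockwise.

Emit:
servo_tool(series="0.0096 -0.0003 -0.001 6 -0.28; 0.0191 0.0011 -0.002 12 -0.28; 0.0284 0.0036 -0.002 18 -0.28; 0.0375 0.007 -0.002 24 -0.28; 0.0461 0.0113 -0.002 30 -0.28")

```text
clock: 13.72
ee_pos: [451.8, 45.2, 183.6]
ee_rot: [0.836, 0.548, 0.003, 0.003]
ft_force: [0.3, -2.0, -0.4]
opening: 30.8
```

```bash
python3 -c "
from h import *
delta(None)
arc([6,12,18,24,30])
w=eyes.grab_frame('wrist');save(w,'w11')
"
```

```text
t 13.72 pos [451.8  45.2 183.6] xyaw 66.5 F [ 0.3 -2.  -0.4] op 30.8 j [-0.44  0.45  0.39  2.11 -0.29  0.62  1.3 ]
tcp az about hub 156.7 rad 90.8
6 [ 0.0096 -0.0008  0.0016] turn 5.8
12 [0.0191 0.0007 0.0017] turn 11.8
18 [0.0284 0.0031 0.0017] turn 17.8
24 [0.0374 0.0065 0.0017] turn 23.8
30 [0.046  0.0109 0.0018] turn 29.8
```

View pics/w11.png

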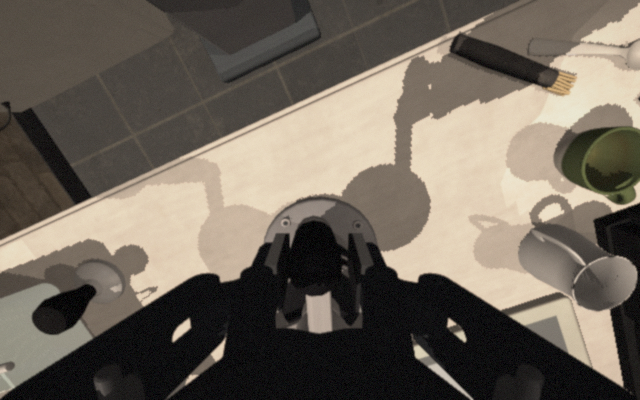

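Works, with about 2 N of drag. I'll keep going and correct the radius as I go.

Emit:
servo_tool(series="0.0096 -0.0008 0.001 6 -0.28; 0.0191 0.0007 0.001 12 -0.28; 0.0284 0.0031 0.001 18 -0.28; 0.0375 0.0065 0.001 24 -0.28; 0.0461 0.0109 0.001 30 -0.28")

```text
clock: 14.4
ee_pos: [481.1, 84.3, 183.3]
ee_rot: [0.95, 0.311, 0.004, 0.002]
ft_force: [-1.2, -1.9, 0.3]
opening: 30.7
```

```bash
python3 -c "
from h import *
delta(None)
arc([6,12,18,24,30])
"
```

```text
t 14.4 pos [481.1  84.3 183.3] xyaw 36.3 F [-1.2 -1.9  0.3] op 30.7 j [-0.61  0.52  0.55  2.03 -0.42  0.69  0.84]
tcp az about hub 125.8 rad 92.5
6 [0.0096 0.0011 0.0014] turn 6.5
12 [0.0191 0.0027 0.0014] turn 12.5
18 [0.0284 0.0052 0.0015] turn 18.5
24 [0.0373 0.0088 0.0016] turn 24.5
30 [0.0459 0.0132 0.0017] turn 30.5
```

Emit:
servo_tool(series="0.0096 0.001 0.001 6 -0.28; 0.0191 0.0027 0.001 12 -0.28; 0.0284 0.0052 0.001 18 -0.28; 0.0375 0.0088 0.001 24 -0.28; 0.046 0.013 0.001 30 -0.28")

```text
clock: 15.02
ee_pos: [525.8, 101.8, 183.1]
ee_rot: [0.999, 0.054, 0.004, -0.0]
ft_force: [-1.4, 0.1, 0.4]
opening: 30.7
```

```bash
python3 -c "
from h import *
delta(None)
arc([6,12,18,24,30])
w=eyes.grab_frame('wrist');save(w,'w12')
"
```

```text
t 15.03 pos [525.8 101.8 183.1] xyaw 6.2 F [-1.4  0.1  0.4] op 30.7 j [-0.69  0.62  0.69  1.91 -0.55  0.8   0.41]
tcp az about hub 95.8 rad 93.0
6 [0.0096 0.0015 0.0012] turn 6.4
12 [0.0191 0.0031 0.0012] turn 12.4
18 [0.0284 0.0057 0.0013] turn 18.4
24 [0.0373 0.0092 0.0014] turn 24.4
30 [0.0459 0.0136 0.0014] turn 30.4
```

View pics/w12.png

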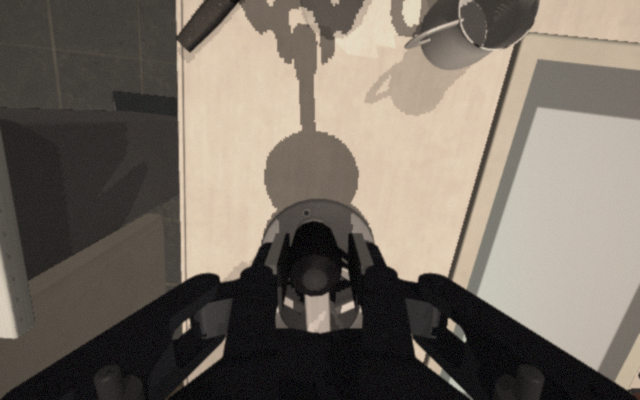

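Emit:
servo_tool(series="0.0096 0.0015 0.001 6 -0.28; 0.0191 0.0031 0.001 12 -0.28; 0.0284 0.0057 0.001 18 -0.28; 0.0375 0.0092 0.001 24 -0.28; 0.046 0.0136 0.001 30 -0.28")

```text
clock: 15.7
ee_pos: [574.4, 94.2, 182.8]
ee_rot: [0.978, -0.207, 0.004, -0.002]
ft_force: [-1.8, 0.1, 0.1]
opening: 30.8
```

```bash
python3 -c "
from h import *
delta(None)
arc([6,12,18,24,30])
"
```

```text
t 15.7 pos [574.4  94.2 182.8] xyaw -23.9 F [-1.8  0.1  0.1] op 30.8 j [-0.7   0.73  0.83  1.79 -0.67  0.92  0.  ]
tcp az about hub 65.2 rad 93.5
6 [0.0096 0.0022 0.0009] turn 6.9
12 [0.0191 0.0038 0.0009] turn 12.9
18 [0.0283 0.0065 0.001 ] turn 18.9
24 [0.0373 0.0101 0.001 ] turn 24.9
30 [0.0458 0.0146 0.0011] turn 30.9
```

Emit:
servo_tool(series="0.0096 0.0022 0.001 6.5 -0.28; 0.0191 0.0038 0.001 13 -0.28; 0.0284 0.0065 0.001 19 -0.28; 0.0373 0.0101 0.001 25 -0.28; 0.0458 0.0146 0.001 31 -0.28")

```text
clock: 16.32
ee_pos: [610.8, 63.4, 182.4]
ee_rot: [0.888, -0.46, 0.003, -0.004]
ft_force: [-1.0, 1.9, -0.0]
opening: 31.1
```

```bash
python3 -c "
from h import *
delta(None)
arc([6,12,18,24,30])
w=eyes.grab_frame('wrist');save(w,'w13')
"
```

```text
t 16.32 pos [610.8  63.4 182.4] xyaw -54.8 F [-1.   1.9 -0. ] op 31.1 j [-0.67  0.82  0.96  1.7  -0.78  1.04 -0.4 ]
tcp az about hub 35.6 rad 92.9
6 [0.0096 0.0013 0.0004] turn 5.6
12 [0.0191 0.0028 0.0004] turn 11.6
18 [0.0285 0.0052 0.0004] turn 17.6
24 [0.0375 0.0086 0.0004] turn 23.6
30 [0.0461 0.0129 0.0004] turn 29.6
```

View pics/w13.png

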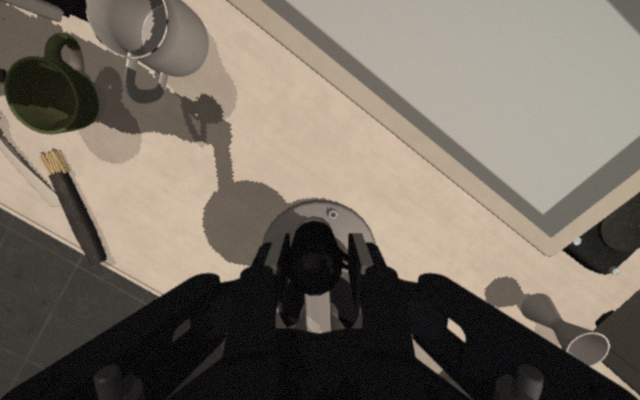

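Emit:
servo_tool(series="0.0096 0.0013 0 6 -0.28; 0.0191 0.0028 0 12 -0.28; 0.0284 0.0052 0 18 -0.28; 0.0375 0.0086 0 24 -0.28; 0.0461 0.0129 0 30 -0.28")

```text
clock: 17.0
ee_pos: [627.3, 17.6, 182.6]
ee_rot: [0.737, -0.676, 0.002, -0.005]
ft_force: [-0.9, 1.9, -0.6]
opening: 30.9
```

```bash
python3 -c "
from h import *
delta(None)
arc([6,12,18,24,30])
"
```

```text
t 17.0 pos [627.3  17.6 182.6] xyaw -85.0 F [-0.9  1.9 -0.6] op 30.9 j [-0.63  0.9   1.07  1.66 -0.87  1.12 -0.79]
tcp az about hub 5.1 rad 92.5
6 [0.0096 0.001  0.0005] turn 5.9
12 [0.0191 0.0024 0.0005] turn 11.9
18 [0.0284 0.0049 0.0004] turn 17.9
24 [0.0374 0.0083 0.0004] turn 23.9
30 [0.046  0.0127 0.0003] turn 29.9
```

Emit:
servo_tool(series="0.0096 0.001 0 6 -0.28; 0.0191 0.0024 0 12 -0.28; 0.0284 0.0049 0 18 -0.28; 0.0375 0.0083 0 24 -0.28; 0.046 0.0127 0 30 -0.28")

```text
clock: 17.62
ee_pos: [618.8, -28.5, 182.3]
ee_rot: [-0.538, 0.843, 0.0, 0.005]
ft_force: [0.3, 1.6, -0.7]
opening: 31.2
```

```bash
python3 -c "
from h import *
delta(None)
arc([6,12,18,24,30])
"
```

```text
t 17.62 pos [618.8 -28.5 182.3] xyaw -114.9 F [ 0.3  1.6 -0.7] op 31.2 j [-0.59  0.95  1.18  1.68 -0.95  1.19 -1.16]
tcp az about hub -24.3 rad 91.7
6 [0.0096 0.0001 0.0002] turn 5.4
12 [0.0191 0.0016 0.0001] turn 11.4
18 [0.0285 0.004  0.    ] turn 17.4
24 [ 0.0375  0.0073 -0.0001] turn 23.4
30 [ 0.0461  0.0116 -0.0002] turn 29.4
```

Emit:
servo_tool(series="0 0 0 0 -0.28; 0 0 0 0 0.2; 0 0 0 0 0.3; 0 0 -0.02 0 0.3; 0 0 -0.05 0 0.3")

```text
clock: 18.25
ee_pos: [618.1, -28.9, 233.4]
ee_rot: [-0.538, 0.843, 0.0, 0.005]
ft_force: [-0.6, -0.3, -0.3]
opening: 55.4
```

Emit:
servo_tool(series="0 0 -0.05 0 0.3; 0 0 -0.09 0 0.3; 0 0 -0.10 0 0.3; 0 -0.04 -0.10 0 0.3; 0 -0.06 -0.10 0 0.3")

```text
clock: 18.88
ee_pos: [672.6, -55.0, 333.9]
ee_rot: [-0.538, 0.843, 0.0, 0.005]
ft_force: [0.9, 0.1, -0.2]
opening: 55.1
```

```bash
python3 -c "
from h import *
delta(None)
w=eyes.grab_frame('wrist');save(w,'w14')
for n,z in (('hub_top',175),('knob',192)):
  for r in eyes.place_of(w,n): print(n,r, atz(w,r['point'],z))
c=eyes.grab_frame('scene');save(c,'s14')
b=c['img'][160:240,280:350,::-1]
a=cv2.imread('pics/s9full.png')[160:240,280:350]
cv2.imwrite('pics/s14z.png',np.hstack([cv2.resize(i,None,fx=5.6,fy=5.6,interpolation=0) for i in(a,b)]))
"
```

```text
t 18.88 pos [672.6 -55.  333.9] xyaw -114.8 F [ 0.9  0.1 -0.2] op 55.1 j [-0.49  0.85  1.21  1.32 -0.79  1.48 -1.35]
hub_top {'point': [318.7, 306.8], 'confidence': 0.74} [535.41832932   9.39941372 175.        ]
knob {'point': [311.6, 239.8], 'confidence': 0.7} [623.95844726 -23.53767919 192.        ]
```

View pics/w14.png

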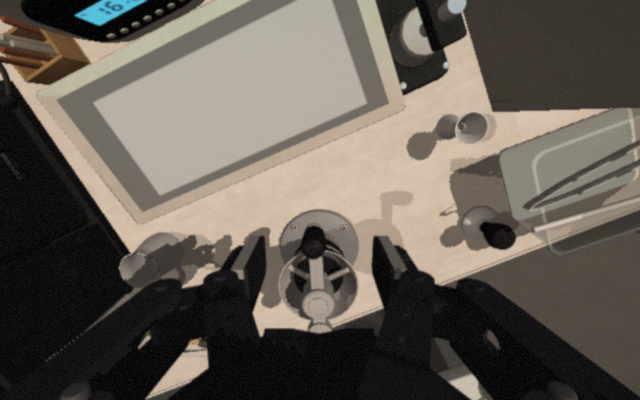

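View pics/s14z.png

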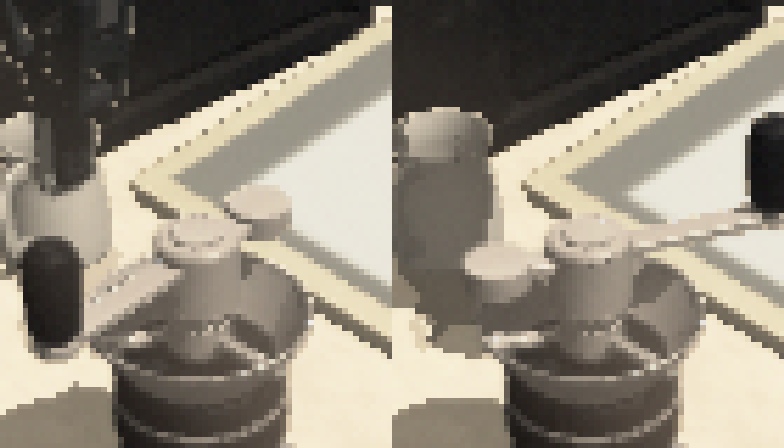

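View pics/s14.png

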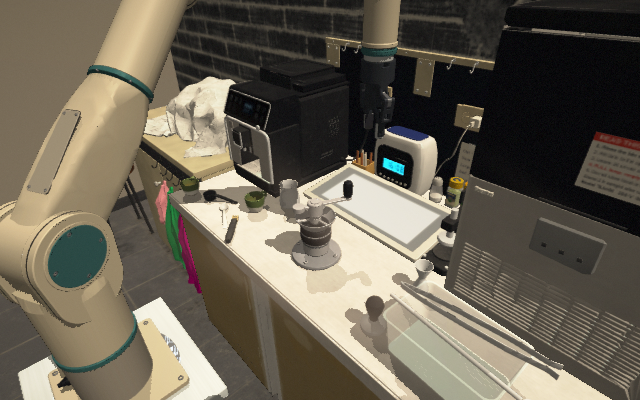

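```bash
python3 -c "
from h import *
print(job.hand_in())"
```

```text
the job is handed in; nothing more can be done
None
```

The crank is home on the spindle's shoulder and has driven the mill about 207° clockwise. The job was handed in at about 19 s of the 72 s, and no verdict was reported.

- **Mesh:** I turned the crank about 57° clockwise by the knob, held loosely between the fingers, until it dropped. The drop showed as about 1.5 pixels (roughly 4 mm) in the scene picture.
- **Press:** I pressed the hub straight down with the shut fingers, and the hub top stopped at z = 175.0 mm, the expected home height. The force was 17 N in the last reading of the push and 11 N while holding. A wrist picture afterwards put the crank about 2° back from where it was before the press, probably the splines centring.
- **Cranking:** The wrist force read about 1.5 to 2 N throughout, which fits the burr's stated drag of 2 N at the knob. I could not read the spindle angle directly, so that drag and the seated hub are my evidence that the burr was driven.
- **Release:** The gripper opened and rose clear. The last pictures show the hub at the same height as just after pressing, and the tamper, mug, brush and jigger look unmoved. I judged those by eye and did not measure their positions.

The network's positions for the hub and knob differed by up to about 13 mm between cameras at the start. I settled them with close wrist pictures, and nothing disagreed at the end.

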